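# Hold the UV lamp poised over a wet lacquered nameplate

### The arm

A 6-joint arm with a two-finger parallel gripper is mounted at the origin on a cart in front of the work surface, level with it; the furniture and walls round the work are solid. World frame = base frame: x ahead of the robot, y to its left, z up, the work surface at z = 0. Lengths are in mm, angles in rad, forces in N, time in s.
With the tool pointing down it reaches from about 300 to 850 mm from the base axis. Payload 5.4 kg.
Tool frame: the origin (TCP) lies midway between the tips of the shut fingers; the grasp point (between the pads) lies arm.grip_depth behind it (arm.grip_depth is the distance from the TCP to the grasp point, in mm); z points along the fingers, y is the line along which they close (so a half turn about z gives the same grasp; the last joint's range is limited). The gripper opens to 85 mm and grips with 20 to 120 N. Pads are 22 mm wide; open, the fingers measure 114 mm over their backs; the gripper's body (76 mm by 85 mm) begins 54 mm behind the grasp point. The pads swing forward as they close: fully open they stand 13 mm farther back than shut.
Start: joints at [-1.518, 0.158, 1.597, -0, 1.386, -0.21], TCP at [149.353, -555.247, 231.299] pointing down, gripper open.
Joint ranges: [-2.91, 2.91], [-0.94, 2.29], [0.18, 2.7], [-1.29, 4.43], [0.17, 2.64], [-3, 3]. Speed limits (rad/s): [2.57, 2.57, 3.14, 3.14, 3.14, 3.14].

### API

Orientations are given as [roll, pitch, yaw] about the fixed x, y, z axes, in that order (R = Rz(yaw) Ry(pitch) Rx(roll)).
In Python, from plant import arm, vision, finish_job gives the robot as it stands. The module is installed in compiled form; this text tells all that it offers.
- The arm moves only by the shell command python3 -m inch 'ROWS' [OPENING] [FORCE]. ROWS is JSON, a list of rows, each a list of 6 numbers: the shift along the world's x, y, z in cm, then the turn, a rotation vector about the world's x, y, z in rad. In form: [[tx, ty, tz, ax, ay, az], ...]. A call has 1 to 12 rows; each row shifts and turns the commanded pose from where the row before left it; what a row does not reach is not made up. A row lasts 1/10 s, in which the tool goes at most 50 mm and 8.59 degrees, less where a joint would pass 70% of its speed; a pose out of reach is approached as far as the arm can. A call is refused whole if a number of a shift passes 5 or a number of a turn 0.15, either way. A call with a gripper value outside its range is refused whole. OPENING is the closure in counts, from 0 (fully open) to 255 (shut), set as the call begins (- or left out, the last holds). The fingers move at their own pace and stop on an object; FORCE is the grip in N (left out, the last holds). Time passes only in rows, so rows that do not move let the fingers close. It gives the time, the measured TCP pose, the force, the opening and the grip force at its end, in the units of the state.
- arm.get_state(): the state, without advancing time (a new reading comes with each control period).
- vision.snapshot(name): name is "side" or "top" or "wrist"; returns a dict with "img" (384x512x3 uint8, blue, green, red), "camera_matrix" (3x3 intrinsics, pixels), "rvec" (rotation vector, rad) and "tvec" (3), from world to camera coordinates, as OpenCV has them; the wrist camera has in their place "mount" (4x4, takes a point from camera to tool coordinates, whose origin is the TCP and whose axes are the flange's). Camera axes: x right, y down, z forward; pixel columns grow to the right and rows downward; lengths in mm; the calibration is good to about 2 mm. A picture is of the moment at which its call begins: read the wrist's pose just before it. There is no depth.
- finish_job(): hands the job in; it is judged then, once.
The state is a dict: "t": time; "joints": joint angles; "joint_vel": joint speeds; "joint_torque": joint torques, N m; "tcp_pos": TCP position; "ee_rot": TCP orientation; "ft_force": force on the tool from outside, world axes, zero at the start; "wrist_torque": the same for the moment, N m; "gripper_width": finger opening in mm; "finger_force": force on a finger pad.
Only numpy, scipy, OpenCV 4.12 (cv2) and the standard library are available. Lean on these libraries where they do the work, as an engineer would, in place of code of your own. Each camera call takes 0.05 s, during which the arm holds its last target. There are 200 camera calls.

### The job

The UV lacquer on the small engraved brass nameplate is still wet and must now be cured. Pull the cordless UV lamp straight up out of its charging dock, whose sprung catches hold it, carry it over the marble tray of bottles and finish still holding it upright and still, centred just above the nameplate with its long side along the plate's long side and its underside about 8 mm clear of the plate. Nothing may touch the wet plate, and the plaque and the other things on the desk stay where they are.

Things in the scene. Friction and masses are not known exactly. Their poses are not given: they have to be found in the camera images.
- lamp: Cordless white UV lamp, 0.14 to 0.28 kg, window facing down. Origin at the centre of its underside, z up, x along its long side; the same turned half round. Head 68 (x) x 44 mm, 47 mm high, with a black rim round its foot that reaches 37 mm from the centre along x; above it the handle, 38 (x) x 26 mm (y), 47 to 128 mm above the underside. At the start the underside is 12 mm above the desk.
- lamp_window (a point): Centre of the lamp's underside (the window), axes as the lamp's.
- lamp_grip (a point): Middle of the handle's black rubber sleeve, on the lamp's axis, 95 mm above the underside: the place to take it, across its 26 mm (along the lamp's y). Axes as the lamp's.
- dock: Grey charging dock, fixed, 132 (x) x 74 mm, 34 mm high at the end blocks; origin at the centre of its underside. The lamp's foot stands in a pocket with 1.5 mm play, floor 12 mm above the desk. A sprung steel roller in each end block grips the foot's rim: about 7 N straight up plus the weight snaps it out within 10 mm; it is clear of the dock after 25 mm. Left or right of the marble tray.
- nameplate: Loose brass nameplate with an engraved border, 64 x 30 x 2 mm, 30 g, wet on top, lying in the middle of the plaque; origin at the centre of its underside, x along its long side.
- plate_top (a point): Centre of the nameplate's top face, 20 mm above the desk; axes as the nameplate's.
- plaque: Loose dark walnut plaque, 124 x 88 mm, 18 mm high, 0.4 kg; origin at the centre of its underside, x along its long side. It stands on the other side of the marble tray from the dock.
- marble_tray: White marble slab, fixed, 104 (x) by 303 (y) by 10 mm, its long side front to back between dock and plaque; origin at the centre of its underside. On it stand bottle_a, jar and bottle_b in a row with gaps of about 25 mm, too narrow for the lamp.
- bottle_a: Faceted white ceramic bottle with a white cap, 70 x 64 x 120 mm, standing loose on the tray (top 130 mm above the desk); origin at the centre of its underside.
- bottle_b: Faceted grey ceramic bottle with a white cap, 70 x 64 x 120 mm, standing loose on the tray (top 130 mm above the desk); origin at the centre of its underside.
- jar: Square white jar, 78 x 78 x 75 mm, standing loose on the tray between the bottles (top 85 mm above the desk); origin at the centre of its underside.
- round_box: Round cream tub, 71 mm across, 30 mm high, loose on the desk behind the right-hand place; origin at the centre of its underside.
- black_tube: Small black capped tube, 52 x 14 x 14 mm, loose near the back of the marble tray, on its right; origin at the centre of its underside.
- bean_weight: Dark grey bean-shaped paper weight, 53 x 105 x 25 mm, loose at the far left; origin at the centre of its underside.
Things that resemble listed ones, but are neither listed nor needed, are in the scene too. Leave any red look-alike of the dock alone.

How it is judged:
By the outcome, as a careful person would: the job done as asked, in the order asked, and still so for the second after the job is handed in, while the arm keeps its last pose, push and grip.
It also fails if it takes over 40 s, if anything falls off the work surface, if the arm or the gripper's body presses on something with over 40 N, if the wrist force passes 120 N, or if a joint passes its speed limit or range.

## Working session

There is one attempt and no reset: what is moved stays moved. The work goes in short steps, Python scripts to look and compute and a shell command to move; the robot and the scene stay as the last step left them, time stands still between calls to the robot, and variables do not carry over. Pictures are saved under pics/ and viewed, at most 10 in all, crops included, and the job is handed in when it is done.

```bash
mkdir -p pics
cat > h.py <<'E'
import numpy as np, cv2
from plant import arm, vision
def snap(n):
    s=arm.get_state(); d=vision.snapshot(n); K=np.array(d["camera_matrix"],float)
    if n=="wrist":
        from scipy.spatial.transform import Rotation as R
        T=np.eye(4);T[:3,:3]=R.from_euler('xyz',s["ee_rot"]).as_matrix();T[:3,3]=s["tcp_pos"]
        C=T@np.array(d["mount"])
    else:
        Rm=cv2.Rodrigues(np.array(d["rvec"],float))[0];C=np.eye(4);C[:3,:3]=Rm.T;C[:3,3]=-Rm.T@np.array(d["tvec"],float).ravel()
    return d["img"],K,C
def ray(K,C,p,z):
    v=C[:3,:3]@np.linalg.inv(K)@[p[0],p[1],1]; o=C[:3,3]
    return (o+v*(z-o[2])/v[2]).round(1)
def proj(K,C,P):
    q=np.linalg.inv(C)@np.r_[P,1]; q=K@q[:3]; return (q[:2]/q[2]).round(1)
E
python3 - <<'E'
from h import *
print(arm.grip_depth,arm.get_state())
for n in ("top","side"):
    i,K,C=snap(n); np.savez(n,i=i,K=K,C=C); cv2.imwrite(f"pics/{n}.png",cv2.resize(i,(800,600),interpolation=cv2.INTER_CUBIC)); print(n,C.round(1).tolist(),K[0,0])
E
```

```text
18.700000000000003 {'t': 0.0, 'joints': array([-1.51812477e+00,  1.59066057e-01,  1.59822578e+00,  2.44091337e-05,
        1.38619824e+00, -2.10115092e-01]), 'joint_vel': array([ 0.00050077, -0.00108937, -0.00072989, -0.00077067, -0.00057042,
        0.00109308]), 'joint_torque': array([-3.56574333e-05, -3.96004307e+01, -3.31428123e+01, -2.40549489e-04,
        8.39462358e-03,  8.31469379e-06]), 'tcp_pos': array([ 149.31559682, -554.65801194,  230.31057536]), 'ee_rot': array([-3.13974196e+00, -4.19209128e-04,  2.62781757e-01]), 'ft_force': array([ 1.38825582,  0.48318565, -1.05633566]), 'wrist_torque': array([-0.02244069,  0.00338613, -0.03384613]), 'finger_force': 0.0, 'gripper_width': 85.70553216412078}
top [[-0.0, -1.0, 0.2, 374.8], [-1.0, 0.0, 0.0, -12.9], [-0.0, -0.2, -1.0, 1041.9], [0.0, 0.0, 0.0, 1.0]] 349.2984635307767
side [[-1.0, -0.0, 0.0, 481.0], [-0.1, 0.7, -0.7, 985.6], [-0.0, -0.7, -0.7, 1028.6], [0.0, 0.0, 0.0, 1.0]] 402.7023838299737
```

View pics/top.png

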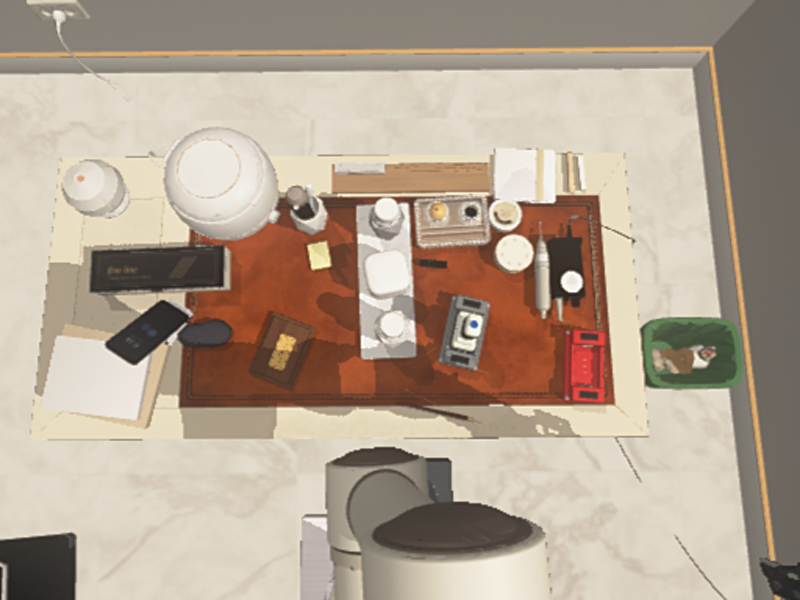

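View pics/side.png

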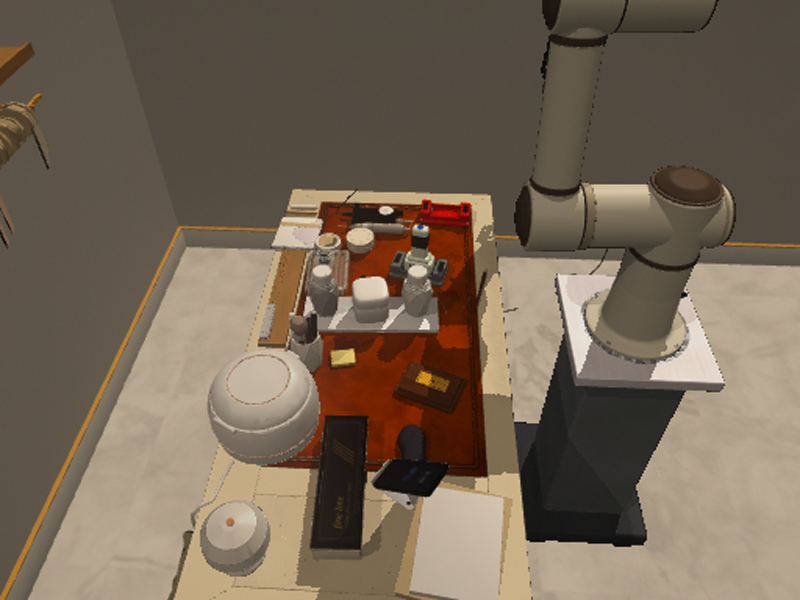

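The top view (800x600) shows these candidates:
- Lamp: white lamp in the grey dock at (466,332). The bottles on the tray at (392,325) and (386,215) and the white-capped item at (571,282) are not it.
- Dock: grey at (464,332). The red look-alike at (585,367) is to be left alone.
- Plate: brass on the walnut plaque at (283,350). The yellow note at (318,255) is not it.

I choose the grey dock's lamp and the brass plate, and check both in one crop.

Run:
```python
from h import *
d=np.load("top.npz");i,K,C=d["i"],d["K"],d["C"];s=.64
f=lambda x,y,z:ray(K,C,(x*s,y*s),z)
print("lamp top",f(473,324,128),"dock",f(464,332,30),"plate",f(283,350,20))
c=[cv2.resize(i[y:y+60,x:x+50],(400,480),interpolation=cv2.INTER_CUBIC) for x,y in((155,194),(275,182))]
cv2.imwrite("pics/crop.png",np.hstack(c))
```

```text
lamp top [ 482.3 -145.2  128. ] dock [ 479.1 -142.2   30. ] plate [448.9 195.4  20. ]
```

View pics/crop.png

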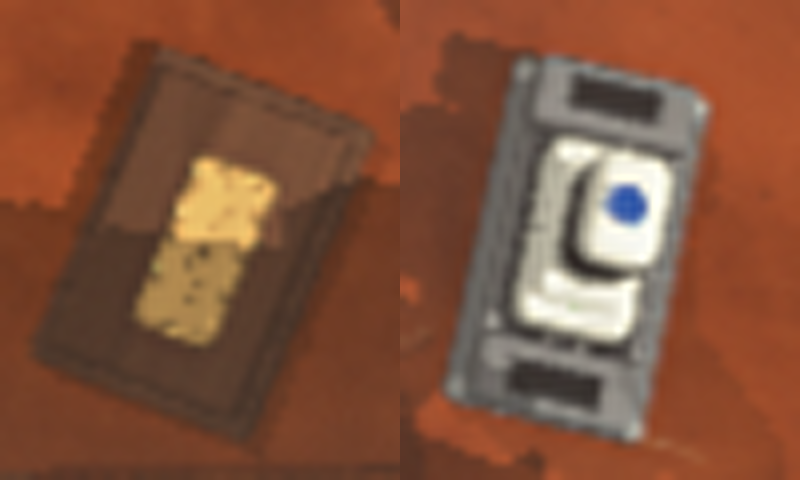

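The left crop shows the brass plate, about (207,250), on walnut. The right crop shows the lamp with its blue-dot handle top at (628,204), in the grey dock. The choice is confirmed. Next I compute poses from the corners.

Run:
```python
from h import *
d=np.load("top.npz");i,K,C=d["i"],d["K"],d["C"]
def q(pts,x0,y0,z,nm):
    P=np.array([ray(K,C,(x0+x/8-.5+.0625,y0+y/8-.5+.0625),z)[:2] for x,y in pts])
    e=[np.linalg.norm(P[k]-P[(k+1)%4]) for k in range(4)]
    a=P[0]+P[1]-P[2]-P[3]; print(nm,P.mean(0).round(1),np.round(e),"yaw long",round(np.arctan2(a[1],a[0]),3))
q([(530,58),(707,100),(640,438),(448,395)],-50+275,182,34,"dock") if 0 else q([(130,58),(307,100),(240,438),(48,395)],275,182,30,"dock")
q([(200,155),(278,180),(212,345),(137,312)],155,194,20,"plate")
q([(155,45),(372,130),(245,437),(38,352)],155,194,18,"plaque")
print(ray(K,C,(275+228/8-.44,182+204/8-.44),128))
st=arm.get_state();print(st["tcp_pos"],st["ee_rot"])
```

```text
dock [ 479.6 -143.1] [ 66. 126.  70. 127.] yaw long -0.246
plate [447.4 197.4] [30. 64. 30. 61.] yaw long -0.359
plaque [450.6 199.4] [ 87. 119.  82. 119.] yaw long -0.355
[ 483.1 -146.1  128. ]
[ 149.33828    -554.70828782  230.39676081] [-3.13993278e+00 -3.99328421e-04  2.62762404e-01]
```

```bash
python3 -m inch '[[2.76,3.42,0.1,0,0,-0.0424],[2.76,3.42,0.1,0,0,-0.0424],[2.76,3.42,0.1,0,0,-0.0424],[2.76,3.42,0.1,0,0,-0.0424],[2.76,3.42,0.1,0,0,-0.0424],[2.76,3.42,0.1,0,0,-0.0424],[2.76,3.42,0.1,0,0,-0.0424],[2.76,3.42,0.1,0,0,-0.0424],[2.76,3.42,0.1,0,0,-0.0424],[2.76,3.42,0.1,0,0,-0.0424],[2.76,3.42,0.1,0,0,-0.0424],[2.76,3.42,0.1,0,0,-0.0424]]' 100
python3 -m inch '[[0,0,0,0,0,0],[0,0,0,0,0,0]]'
python3 - <<'E'
from h import *
st=arm.get_state();print(st["tcp_pos"],st["ee_rot"],st["joints"],st["gripper_width"],st["ft_force"])
i,K,C=snap("wrist");np.savez("w1",i=i,K=K,C=C);cv2.imwrite("pics/w1.png",cv2.resize(i,(800,600),interpolation=cv2.INTER_CUBIC));print(C.round(2))
E
```

```text
t: 1.3
tcp_pos: [481.2, -143.1, 243.0]
ee_rot: [-3.142, 0.0, -0.248]
ft_force: [0.3, -0.7, -0.3]
gripper_width: 51.7
finger_force: 0.0
t: 1.5
tcp_pos: [480.6, -144.0, 242.8]
ee_rot: [3.141, 0.001, -0.243]
ft_force: [-1.2, 0.1, -0.1]
gripper_width: 52.1
finger_force: 0.0
[ 480.5863133  -144.02847949  242.82043814] [ 3.14146327e+00  1.08277373e-03 -2.43455662e-01] [-5.32225051e-01 -4.13398585e-02  1.78276520e+00 -4.38670157e-04
  1.40116842e+00  1.28210114e+00] 52.082865423041476 [-1.20879875  0.09454068 -0.06610528]
[[-2.4000e-01 -9.3000e-01 -2.9000e-01  5.5518e+02]
 [-9.7000e-01  2.3000e-01  7.0000e-02 -1.6194e+02]
 [-0.0000e+00  3.0000e-01 -9.5000e-01  3.8580e+02]
 [ 0.0000e+00  0.0000e+00  0.0000e+00  1.0000e+00]]
```

View pics/w1.png

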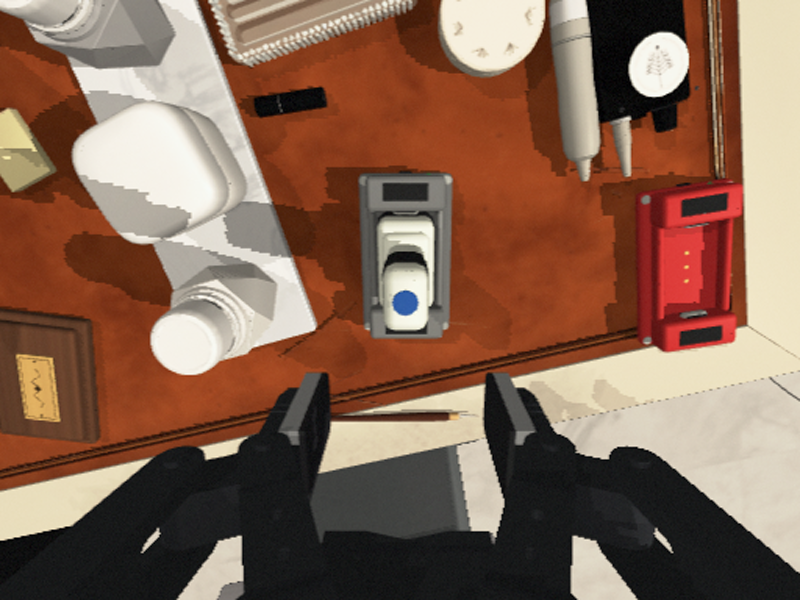

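The wrist view shows the lamp's blue dot at (405,303), the dock outline with corners about (361,176), (453,176), (447,338) and (363,334), and the plate at (39,388). I compute the poses from these.

Run:
```python
from h import *
d=np.load("w1.npz");i,K,C=d["i"],d["K"],d["C"];s=.64
f=lambda p,z:ray(K,C,(p[0]*s-.2,p[1]*s-.2),z)[:2]
print("dot",f((405,303),140))
def q(pts,z,nm):
    P=np.array([f(p,z) for p in pts]);e=[np.linalg.norm(P[k]-P[(k+1)%4]) for k in range(4)]
    a=P[0]+P[1]-P[2]-P[3];print(nm,P.mean(0).round(1),np.round(e),np.arctan2(a[1],a[0]).round(3))
q([(369,176),(447,176),(443,338),(370,334)],34,"blocks")
q([(17,354),(55,357),(61,421),(24,424)],20,"plate")
t=np.load("top.npz");print("top dot",ray(t["K"],t["C"],(275+228/8-.44,182+204/8-.44),140))
```

```text
dot [ 481.1 -142.1]
blocks [ 482.5 -143.7] [ 57. 128.  60. 124.] -0.252
plate [444.8 200.6] [32. 64. 34. 70.] -0.394
top dot [ 481.7 -144.4  140. ]
```

```bash
python3 -m inch '[[0.05,0.03,-1.4,0,0,-0.004],[0,0,-1.4,0,0,0],[0,0,-1.4,0,0,0],[0,0,-1.4,0,0,0],[0,0,-1.4,0,0,0],[0,0,-1.4,0,0,0],[0,0,-1.4,0,0,0],[0,0,-1.4,0,0,0],[0,0,-1.4,0,0,0],[0,0,-1.4,0,0,0],[0,0,-1.4,0,0,0],[0,0,0,0,0,0]]'
python3 -m inch '[[0,0,0,0,0,0],[0,0,0,0,0,0],[0,0,0,0,0,0],[0,0,0,0,0,0],[0,0,0,0,0,0],[0,0,0,0,0,0],[0,0,0,0,0,0],[0,0,0,0,0,0]]' 255 60
```

```text
t: 2.75
tcp_pos: [479.5, -143.6, 86.8]
ee_rot: [-3.14, 0.004, -0.25]
ft_force: [0.5, 0.9, 0.0]
gripper_width: 51.9
finger_force: 0.0
t: 3.55
tcp_pos: [481.6, -144.8, 90.0]
ee_rot: [3.141, -0.001, -0.25]
ft_force: [0.7, -0.6, 4.1]
gripper_width: 25.5
finger_force: 60.4
```

```bash
python3 -m inch '[[0,0,0.2,0,0,0],[0,0,0.2,0,0,0],[0,0,0.2,0,0,0],[0,0,0.2,0,0,0],[0,0,0.3,0,0,0],[0,0,0.3,0,0,0],[0,0,0.3,0,0,0],[0,0,0.4,0,0,0],[0,0,0.5,0,0,0],[0,0,0.6,0,0,0],[0,0,0.4,0,0,0],[0,0,0.2,0,0,0]]'
python3 -m inch '[[0,0,0.8,0,0,0],[0,0,1.3,0,0,0],[0,0,1.5,0,0,0],[0,0,1.5,0,0,0],[0,0,1.5,0,0,0],[0,0,1.5,0,0,0],[0,0,1.5,0,0,0],[0,0,1.5,0,0,0],[0,0,1.5,0,0,0],[0,0,0.8,0,0,0],[0,0,0,0,0,0],[0,0,0,0,0,0]]'
python3 - <<'E'
from h import *
i,K,C=snap("wrist");np.savez("w2",i=i,K=K,C=C);cv2.imwrite("pics/w2.png",cv2.resize(i,(800,600),interpolation=cv2.INTER_CUBIC))
E
```

```text
t: 4.75
tcp_pos: [481.4, -144.7, 128.0]
ee_rot: [3.141, -0.001, -0.25]
ft_force: [0.6, 0.4, -3.1]
gripper_width: 25.5
finger_force: 59.5
t: 5.95
tcp_pos: [480.9, -144.4, 261.0]
ee_rot: [-3.141, 0.0, -0.25]
ft_force: [-0.0, -0.0, -3.3]
gripper_width: 25.4
finger_force: 59.5
```

View pics/w2.png

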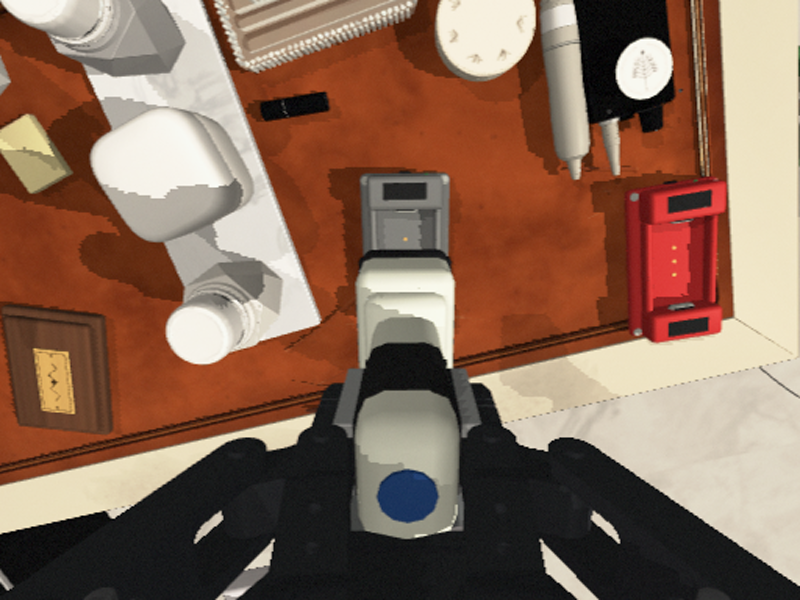

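The lamp is out of the dock, upright in the grip, with its blue dot at (408,496); the dock is empty. I carry it part way over the tray and then measure the plate close up.

```bash
python3 -m inch '[[-0.15,1,0,0,0,-0.01],[-0.3,2,0,0,0,-0.01],[-0.3,2.5,0,0,0,-0.01],[-0.3,2.5,0,0,0,-0.01],[-0.3,2.5,0,0,0,-0.01],[-0.3,2.5,0,0,0,-0.01],[-0.3,2.5,0,0,0,-0.01],[-0.3,2.5,0,0,0,-0.01],[-0.3,2.5,0,0,0,-0.01],[-0.3,2,0,0,0,-0.01],[-0.3,1.5,0,0,0,-0.01],[0,0,0,0,0,0]]'
python3 -m inch '[[0,0,0,0,0,0],[0,0,0,0,0,0],[0,0,0,0,0,0]]'
python3 - <<'E'
from h import *
i,K,C=snap("wrist");np.savez("w3",i=i,K=K,C=C);cv2.imwrite("pics/w3.png",cv2.resize(i,(800,600),interpolation=cv2.INTER_CUBIC))
E
```

```text
t: 7.2
tcp_pos: [448.4, 97.5, 260.6]
ee_rot: [-3.141, 0.002, -0.358]
ft_force: [0.1, 0.1, -2.5]
gripper_width: 25.2
finger_force: 59.6
t: 7.5
tcp_pos: [449.6, 94.9, 261.2]
ee_rot: [3.141, 0.0, -0.361]
ft_force: [-0.5, 0.3, -1.9]
gripper_width: 25.5
finger_force: 59.6
```

View pics/w3.png

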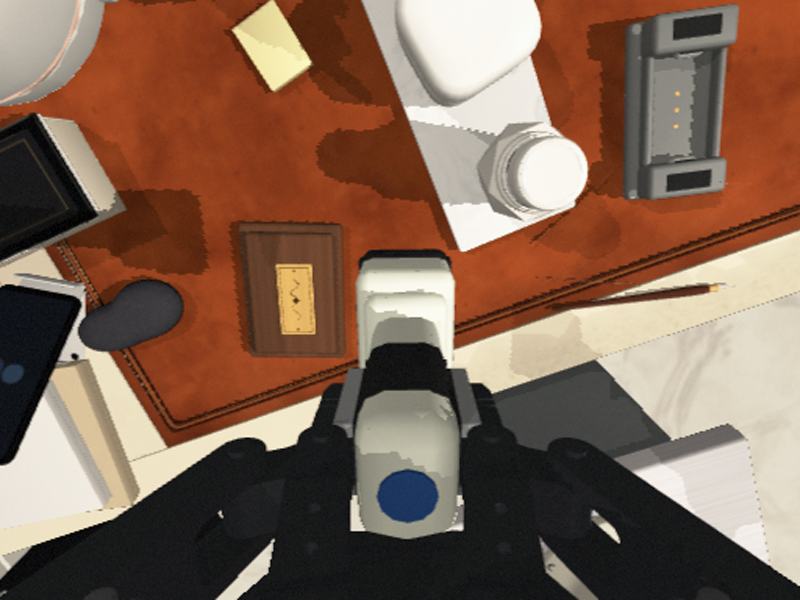

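The picture shows the brass plate at (277,264), (312,264), (315,334) and (281,335), and the lamp's blue dot at (408,496) with the black rim edge near y=250. I segment the plate for accuracy and locate the lamp with the same camera.

Run:
```python
from h import *
d=np.load("w3.npz");i,K,C=d["i"],d["K"],d["C"];s=.64
hsv=cv2.cvtColor(i,cv2.COLOR_BGR2HSV)
m=((hsv[...,0]>14)&(hsv[...,0]<32)&(hsv[...,1]>80)&(hsv[...,2]>110)).astype(np.uint8)
w=np.zeros_like(m);w[160:222,170:208]=1;m=cv2.morphologyEx(m*w,cv2.MORPH_CLOSE,np.ones((5,5)))
c=max(cv2.findContours(m,0,1)[0],key=cv2.contourArea).reshape(-1,2)
P=np.array([ray(K,C,p,20)[:2] for p in c],np.float32)
r=cv2.minAreaRect(P);B=cv2.boxPoints(r);e=B[1]-B[0],B[2]-B[1];l=max(e,key=np.linalg.norm);l=l*np.sign(l[0])
print("plate",r[0],r[1],"yaw",np.arctan2(l[1],l[0]))
Q=np.array([ray(K,C,(x*s-.2,y*s-.2),20)[:2] for x,y in[(277,264),(312,264),(315,334),(281,335)]]);a=Q[0]+Q[1]-Q[2]-Q[3];print(Q.mean(0),np.arctan2(a[1],a[0]))
# plaque top, corners
Q=np.array([ray(K,C,(x*s-.2,y*s-.2),18)[:2] for x,y in[(241,223),(342,225),(343,354),(249,355)]]);print("plaque",Q.mean(0))
st=arm.get_state();t=st["tcp_pos"];print(t,st["ee_rot"])
# lamp dot (blue centroid)
b=((hsv[...,0]>100)&(hsv[...,0]<130)&(hsv[...,1]>120)).astype(np.uint8);b[:280]=0;b[:,:220]=0;b[:,300:]=0
M=cv2.moments(b,True);p=(M['m10']/M['m00'],M['m01']/M['m00']);print("dot px",p,ray(K,C,p,t[2]+50),ray(K,C,p,t[2]+51.7))
# rim far end: predicted px for rim foot at x=+37 under the TCP
yaw=st["ee_rot"][2]
for dz in(76.3,78):
  for h in (0,3,6): print(dz,h,[ (proj(K,C,[t[0]+np.cos(yaw)*37-np.sin(yaw)*v,t[1]+np.sin(yaw)*37+np.cos(yaw)*v,t[2]-dz+h])/s).round(0).tolist() for v in(-22,0,22)])
```

```text
plate (446.8791198730469, 200.5755615234375) (31.519071578979492, 62.599082946777344) yaw -0.36267918
[446.225 200.25 ] -0.385137983883341
plaque [453.225 199.9  ]
[449.60468217  94.8863966  261.16448844] [ 3.14141676e+00  1.93984808e-04 -3.61068122e-01]
dot px (260.4233502538071, 316.95228426395937) [448.5  96.  311.2] [449.8  95.5 312.9]
76.3 0 [[454.0, 245.0], [408.0, 245.0], [363.0, 245.0]]
76.3 3 [[455.0, 247.0], [409.0, 247.0], [362.0, 247.0]]
76.3 6 [[456.0, 248.0], [409.0, 248.0], [361.0, 248.0]]
78 0 [[454.0, 245.0], [408.0, 245.0], [363.0, 245.0]]
78 3 [[455.0, 246.0], [409.0, 246.0], [362.0, 246.0]]
78 6 [[455.0, 247.0], [409.0, 247.0], [362.0, 247.0]]
```

```bash
python3 -m inch '[[0,1,0,0,0,0],[0,2,0,0,0,0],[0,2,0,0,0,0],[-0.1,2,0,0,0,0],[-0.1,2,0,0,0,0],[0,1.4,0,0,0,0],[0,0,-1,0,0,0],[0,0,-2,0,0,0],[0,0,-2,0,0,0],[0,0,-2,0,0,0],[0,0,-2,0,0,0],[0,0,-1,0,0,0]]'
python3 -m inch '[[0,0,-1,0,0,0],[0,0,-1.2,0,0,0],[0,0,-1,0,0,0],[0,0,-0.7,0,0,0],[0,0,-0.4,0,0,0],[0,0,0,0,0,0],[0,0,0,0,0,0],[0,0,0,0,0,0]]'
python3 - <<'E'
from h import *
o=[]
for n,(x0,y0) in (("side",(230,200)),("top",(150,180))):
    i,K,C=snap(n);np.savez(n+"2",i=i,K=K,C=C);o.append(cv2.resize(i[y0:y0+80,x0:x0+66],(396,480),interpolation=cv2.INTER_CUBIC))
cv2.imwrite("pics/chk.png",np.hstack(o)); s=arm.get_state();print(s["tcp_pos"],s["ee_rot"])
E
```

```text
t: 8.75
tcp_pos: [446.1, 198.6, 158.7]
ee_rot: [3.139, 0.003, -0.361]
ft_force: [-0.3, 0.3, -2.8]
gripper_width: 25.2
finger_force: 59.6
t: 9.55
tcp_pos: [448.0, 199.5, 118.9]
ee_rot: [-3.141, -0.001, -0.36]
ft_force: [0.2, 0.2, -2.8]
gripper_width: 25.5
finger_force: 59.6
[447.90038037 199.54534069 118.78267637] [-3.14110539e+00 -8.00432122e-04 -3.59986838e-01]
```

View pics/chk.png

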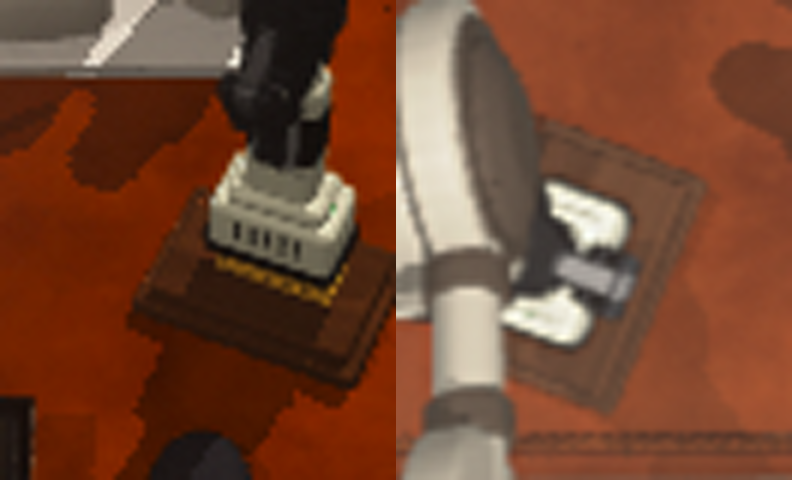

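The side crop (left) shows the lamp foot's lower edge (207,248)–(322,283)–(355,238) above the plaque, with the plate's edge (217,262)–(335,303) below it. The top crop shows the lamp roughly centred on the plaque. I compare these with predicted projections.

Run:
```python
from h import *
d=np.load("side2.npz");K,C=d["K"],d["C"]
g=lambda p,z:ray(K,C,(230+p[0]/6-.4,200+p[1]/6-.4),z)[:2]
pp=lambda P:((proj(K,C,P)-[230,200]+.4)*6).round(0)
def rect(c,yaw,hx,hy,z): 
    u=np.array([np.cos(yaw),np.sin(yaw)]);v=np.array([-u[1],u[0]])
    return [pp([*(np.array(c)+a*hx*u+b*hy*v),z]).tolist() for a,b in((1,1),(-1,1),(-1,-1))]
for z in(40,42):print("rim",z,rect((447.9,199.5),-.36,37,23,z))
print("plate",rect((447,199),-.36,32,15,20),"plaque",rect((450,199),-.356,62,44,18))
d0=np.load("side.npz");i0=d0["i"]
def seg(i,K,C,w,z,yw):
    h=cv2.cvtColor(i,cv2.COLOR_BGR2HSV);m=((h[...,0]>16)&(h[...,0]<32)&(h[...,1]>120)&(h[...,2]>yw)).astype(np.uint8)
    k=np.zeros_like(m);k[w[1]:w[3],w[0]:w[2]]=1;m=cv2.morphologyEx(m*k,cv2.MORPH_CLOSE,np.ones((5,5)))
    c=max(cv2.findContours(m,0,1)[0],key=cv2.contourArea).reshape(-1,2)
    r=cv2.minAreaRect(np.array([ray(K,C,p,z)[:2] for p in c],np.float32));print("side0 plate",np.round(r[0],1),np.round(r[1],1),r[2])
seg(i0,d0["K"],d0["C"],(262,232,292,254),20,90)
# side tray: static check, plaque corners now
print("plaque obs",[g(p,18) for p in((352,372),(136,297))])
```

```text
rim 40 [[196.0, 251.0], [331.0, 297.0], [362.0, 232.0]]
rim 42 [[196.0, 248.0], [332.0, 295.0], [362.0, 229.0]]
plate [[212.0, 266.0], [327.0, 305.0], [347.0, 263.0]] plaque [[131.0, 291.0], [358.0, 370.0], [413.0, 242.0]]
side0 plate [446.1 198.3] [29.7 62. ] 69.775146484375
plaque obs [array([410. , 263.5]), array([521. , 222.5])]
```

```bash
python3 -m inch '[[-0.1,-0.05,-0.3,0,0,0],[0,0,-0.3,0,0,0],[0,0,-0.3,0,0,0],[0,0,-0.2,0,0,0],[0,0,-0.15,0,0,0],[0,0,-0.1,0,0,0],[0,0,0,0,0,0],[0,0,0,0,0,0],[0,0,0,0,0,0],[0,0,0,0,0,0]]'
python3 - <<'E'
from h import *
i,K,C=snap("side");cv2.imwrite("pics/fin.png",cv2.resize(i[190:290,230:330],(600,600),interpolation=cv2.INTER_CUBIC)); s=arm.get_state();print(s["tcp_pos"],s["ee_rot"])
E
```

```text
t: 10.65
tcp_pos: [446.7, 199.0, 104.9]
ee_rot: [-3.141, -0.0, -0.36]
ft_force: [0.4, -0.4, -2.9]
gripper_width: 25.3
finger_force: 59.7
[446.65224593 198.97200159 104.91903136] [-3.14145251e+00 -2.25708830e-04 -3.60008545e-01]
```

View pics/fin.png

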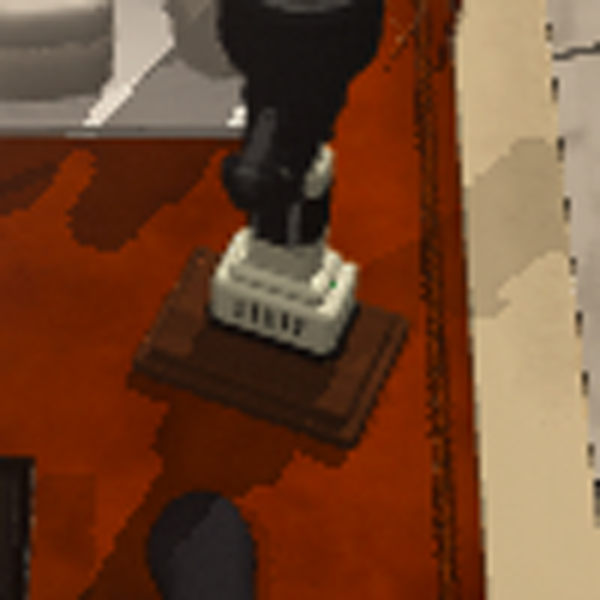

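The final view shows the lamp foot level over the plate at about (285,325), covering it, with the plaque in place. The wrist force shows only the lamp's weight, so nothing is touching. I raise it 0.5 mm, let it settle and hand in.

```bash
python3 -m inch '[[0,0,0.05,0,0,0],[0,0,0,0,0,0],[0,0,0,0,0,0],[0,0,0,0,0,0],[0,0,0,0,0,0],[0,0,0,0,0,0]]'; python3 -c "
from plant import finish_job
print(finish_job())"
```

```text
t: 11.3
tcp_pos: [446.6, 199.0, 105.3]
ee_rot: [-3.142, -0.0, -0.36]
ft_force: [0.4, -0.7, -3.6]
gripper_width: 25.3
finger_force: 59.7
the job is handed in; nothing more can be done
None
```

The job is handed in at 11.3 s: the lamp is held upright and still over the nameplate, centred to within about 2 mm and about 8 mm clear by my measurements, with no sign of contact with the plate; no verdict was returned.

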